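# Feel along a scraped gasket face

## Task

Feel the cleaned half of the engine cover's sealing face for leftover gasket: set the fingertips on the yellow-painted piece of the rim and run them lightly along the bright bare metal, round to the red-painted piece, without lifting off on the way. Never press so hard that the sprung cover comes near its stops; grip nothing, do not reach into the cover, and leave everything else on the bench where it is. Finish holding still, with the fingertips still resting lightly on the red piece.

Things in the scene. Friction and masses are not known exactly. Their poses are not given: they have to be found in the camera images.
- cover: grey cast engine side cover, a fixed dish 184 mm wide (214 over its ears), open side up on a sprung rest. Origin: centre of its underside. Its rim is a level ring-shaped sealing face 14 mm wide, mid-line radius 85 mm, top 44 mm above the origin, 88 mm above the bench unpressed. Counter-clockwise from its +x axis: yellow 0-32 deg, bright metal 32-148, red 148-180, then black old gasket to 360.
- face_yellow: the yellow-painted start piece of the sealing face: a 32 degree arc, 47 mm long and 14 mm wide. Origin at the middle of its top surface, at 16 deg round the ring
- face_clean1: first bright piece, next to the yellow: one 28 to 30 degree piece of the bare bright, scraped half of the face, 14 mm wide. Origin at the middle of its top surface; it follows the cover down. Mid-angle 46 deg round the ring.
- face_clean2: second bright piece: one 28 to 30 degree piece of the bare bright, scraped half of the face, 14 mm wide. Origin at the middle of its top surface; it follows the cover down. Mid-angle 75 deg round the ring.
- face_clean3: third bright piece: one 28 to 30 degree piece of the bare bright, scraped half of the face, 14 mm wide. Origin at the middle of its top surface; it follows the cover down. Mid-angle 105 deg round the ring.
- face_clean4: fourth bright piece, next to the red: one 28 to 30 degree piece of the bare bright, scraped half of the face, 14 mm wide. Origin at the middle of its top surface; it follows the cover down. Mid-angle 134 deg round the ring.
- face_red: the red-painted finish piece of the sealing face: a 32 degree arc, 47 mm long and 14 mm wide. Origin at the middle of its top surface, at 164 deg round the ring
- float (a joint): how far the cover is pressed down on its springs, m: 0 is fully up, 0.014 is hard on the stops. It moves straight down without tipping, starts to sink at about 1.5 N and takes about 0.4 N more for each mm; it rises again when released
- socket: steel socket standing beside the cover, 26 mm diameter, 38 mm tall, loose. Origin at the centre of its underside
- scraper: orange plastic gasket scraper lying beside the cover, 128 mm long, 30 mm wide, 12 mm high, loose. Origin on its underside
- tin: green grease tin, 54 mm diameter, 40 mm tall, loose. Origin at the centre of its underside
- wheel: mud-caked grey plastic mower wheel lying flat, 180 mm diameter, 50 mm high, loose. Origin at the centre of its underside
- muffler: rusty cast-iron muffler, 100 x 75 x 58 mm with a stub pipe, loose. Origin at the centre of its underside
- axle_bolt: bent steel wheel axle bolt with a nut, 160 mm long, 20 mm high, loose. Origin under its straight part
- spray_can: blue and white spray can, 52 mm diameter, 150 mm tall, loose. Origin at the centre of its underside

How it is judged:
By the outcome, as a careful person would: the job done as asked, in the order asked, and still so for the second after the job is handed in, while the arm keeps its last pose, push and grip.
It also fails if it takes over 40 s, if anything falls off the work surface, if the arm or the gripper's body presses on something with over 40 N, if the wrist force passes 120 N, or if a joint passes its speed limit or range.

## Robot

A 6-joint arm with a two-finger parallel gripper is mounted at the origin on the work surface. World frame = base frame: x ahead of the robot, y to its left, z up, the work surface at z = 0. Lengths are in m, angles in rad, forces in N, time in s.
With the tool pointing down it reaches from about 0.35 to 0.875 m from the base axis. Payload 4.2 kg.
Tool frame: the origin (TCP) lies midway between the tips of the shut fingers; the grasp point (between the pads) lies 19 mm behind it; x points along the fingers, y is the direction in which the jaws open and shut, and the axes are right-handed (so a half turn about x gives the same grasp; the last joint's range is limited). The gripper opens to 85 mm and grips with 20 to 120 N. Pads are 22 mm wide; open, the fingers measure 114 mm over their backs; the gripper's body (76 mm by 85 mm) begins 54 mm behind the grasp point. The pads swing forward as they close: fully open they stand 13 mm farther back than shut.
Start: joints at [-0.846, 0.385, 0.008, 0, -1.194, -0.259], TCP at [0.281, -0.558, 0.231] pointing down, gripper open.
Joint ranges: [-3.14, 3.14], [-1.21, 2.06], [-1.07, 1.41], [-3.16, 2.05], [-2.99, -0.16], [-3.1, 3.1]. Speed limits (rad/s): [2.79, 2.79, 3.14, 3.14, 3.14, 3.14].

## Interface

Orientations are given as a rotation vector (axis times angle).
In Python, from bench import * gives the robot as it stands.
- The arm moves only by the tool apply_moves, never from a script. Its argument "deltas" is a list of rows, each an object with "translation": the shift along the world's x, y, z in cm, a list of three; "turn": the turn, a rotation vector about the world's x, y, z in rad, a list of three; "grip": the opening in per cent of the stroke, from 0 (shut) to 100 (fully open). A call has 1 to 5 rows; each row shifts and turns the commanded pose from where the row before left it; what a row does not reach is not made up. A row lasts 1/12 s, in which the tool goes at most 41.7 mm and 7.16 degrees, less where a joint would pass 70% of its speed; a pose out of reach is approached as far as the arm can. A call is refused whole if a number of a shift passes 4.17 or a number of a turn 0.125, either way. A call with a gripper value outside its range is refused whole. The fingers move at their own pace and stop on an object; the grip force is fixed at half the most. Time passes only in rows, so rows that do not move let the fingers close. It gives the time, the measured TCP pose, the force and the opening at its end, in the units of the state.
- get_obs(): the state, without advancing time (a new reading comes with each control period).
- grab_frame(name): name is "scene" or "top"; returns a dict with "img" (400x640x3 uint8, red, green, blue), "range_z" (400x640 float32, m along the optical axis (not along the pixel's ray), 0 where there is no reading), "fovy" (degrees; the focal length in pixels is half the picture's height over the tangent of half this angle, whatever the lens; pixels are square), "cx", "cy" (the principal point, pixels), "dist" ([k1, k2, p1, p2, k3] as OpenCV has them; the pictures are not rectified), "camera_from_world" (4x4, takes a point from world to camera coordinates). Camera axes: x right, y up, looking along -z (the intrinsics and any distortion apply to the point x, -y, -z); pixel columns grow to the right and rows downward; lengths in m; the calibration is good to about 2 mm. A picture is of the moment at which its call begins.
- job_done(): hands the job in, once; it reports no verdict.
Trained networks look in a picture, given as the dict that the camera call returned (one of the last four; its "shot" number tells which), for a name from the list of things; names that differ only in an ending like _2 or _b are one class to them, and where a whole thing is asked for, a point or a joint stands for the part that bears it (a point fixed in the world has none). Each returns a list of dicts, best first, with "score" (0 to 1); they miss things now and then, are a little off and sometimes report something else, mostly with a low value. They report only what shows in the picture. A call takes as long as a camera call.
- search_frame(picture, thing): "bbox" ([left, top, right, bottom] in pixels, round what is visible of it).
The state is a dict: "clock": time; "joints": joint angles; "qd": joint speeds; "tau": joint torques, N m; "tool_pos": TCP position; "tool_rot": TCP orientation; "contact_force": force on the tool from outside, world axes, zero at the start; "ft_torque": the same for the moment, N m; "opening": finger opening in m.
Only numpy, scipy, OpenCV 4.12 (cv2) and the standard library are available. Lean on these libraries where they do the work, as an engineer would, in place of code of your own. Each camera call takes 0.05 s, during which the arm holds its last target.

## Working session

There is one attempt and no reset: what is moved stays moved. The work goes in short steps, Python scripts to look and compute and a tool call to move; the robot and the scene stay as the last step left them, time stands still between calls to the robot, and variables do not carry over. Pictures are saved under pics/ and viewed, and the job is handed in when it is done.

Besides the shell and the picture viewer there is one more tool, called after ">>>" in YAML: its name, and indented under it one key for each argument. apply_moves: Moves the arm, as the interface text tells. Its arguments: {"type":"object","properties":{"deltas":{"type":"array"}},"required":["deltas"]}

```bash
mkdir -p pics; ls
python3 - <<'E'
from bench import *
import cv2
o=get_obs(); print(o)
for n in("scene","top"):
    f=grab_frame(n); cv2.imwrite(f"pics/{n}0.png",f["img"][:,:,::-1])
    print(n,f["fovy"],f["cx"],f["cy"],f["dist"],f["camera_from_world"])
    for t in("cover","face_yellow","face_red","face_clean2","socket","scraper","tin","spray_can"):
        print(t,[(r["bbox"],r["score"]) for r in search_frame(f,t)][:2])
E
```

```text
pics
{'clock': 0.0, 'joints': array([-8.46388713e-01,  3.85569617e-01,  6.59796695e-03, -4.86264769e-04,
       -1.19401293e+00, -2.58603350e-01]), 'qd': array([-0.00059524, -0.00061629,  0.00081194, -0.00079251,  0.00015741,
        0.00124195]), 'tau': array([ 1.95543362e-03, -3.92291558e+01,  1.88406318e+01,  4.18618217e+00,
       -4.56388952e-03, -6.68860125e-06]), 'tool_pos': array([ 0.28045706, -0.55787229,  0.2302047 ]), 'tool_rot': array([-0.3634382 ,  1.54042265,  0.36682899]), 'contact_force': array([ 0.75597376,  0.01148555, -0.07282363]), 'ft_torque': array([-0.01202397,  0.05339104, -0.03246714]), 'opening': 0.08551925534960307}
scene 57.73646232323021 325.14013765415206 195.1565090610613 [0.01395813 0.         0.         0.         0.        ] [[ 0.83687859  0.54737054 -0.00444026 -0.49013773]
 [-0.43602322  0.67149915  0.59914326  0.21051109]
 [ 0.330935   -0.49947411  0.80062953 -1.35112233]
 [ 0.          0.          0.          1.        ]]
cover [([301.8, 139.5, 368.6, 190.0], 0.85)]
face_yellow []
face_red [([352.7, 163.0, 362.7, 176.1], 0.56)]
face_clean2 [([311
[... 398 characters left out ...]
        ] [[ 4.06472896e-03 -9.99991401e-01  8.22067174e-04 -2.98794664e-03]
 [ 9.98112633e-01  4.10746263e-03  6.12723557e-02 -5.91526157e-01]
 [-6.12752055e-02  5.71460113e-04  9.98120746e-01 -1.27481378e+00]
 [ 0.00000000e+00  0.00000000e+00  0.00000000e+00  1.00000000e+00]]
cover [([239.3, 182.8, 309.2, 255.5], 0.89)]
face_yellow [([278.3, 240.3, 292.1, 246.8], 0.46), ([240.8, 185.6, 307.6, 254.4], 0.23)]
face_red []
face_clean2 [([293.1, 223.7, 303.4, 238.1], 0.62), ([291.4, 199.3, 300.9, 212.0], 0.46)]
socket []
scraper [([243.6, 168.2, 282.9, 186.1], 0.87), ([359.2, 124.3, 385.7, 149.2], 0.34)]
tin [([220.2, 218.8, 237.1, 234.7], 0.54)]
spray_can [([360.9, 123.7, 383.6, 149.8], 0.96)]
```

Run:
```python
import cv2
a=cv2.imread("pics/top0.png"); cv2.imwrite("pics/top0c.png",cv2.resize(a[145:285,200:400],None,fx=4,fy=4,interpolation=cv2.INTER_CUBIC))
a=cv2.imread("pics/scene0.png"); cv2.imwrite("pics/scene0c.png",cv2.resize(a[110:310,250:480],None,fx=3,fy=3,interpolation=cv2.INTER_CUBIC))
```

```text
(no output)
```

View pics/top0.png

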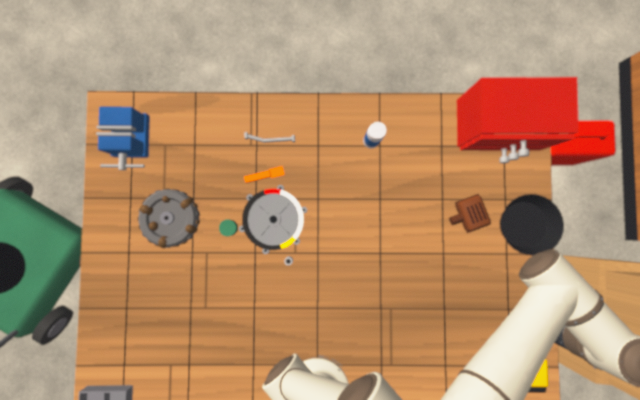

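```bash
sleep 1
```

```text
(no output)
```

View pics/scene0.png

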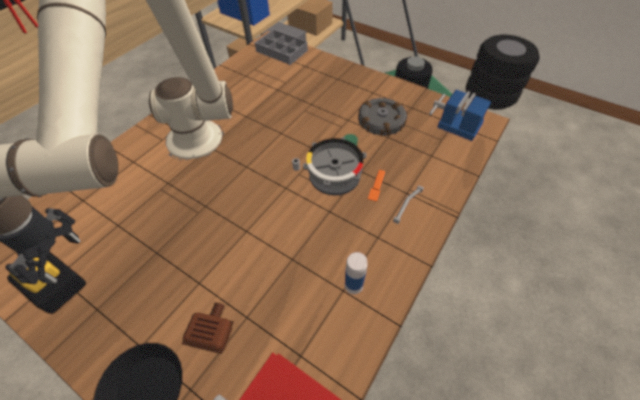

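The top view shows the cover around (273,219), with yellow at (289,243), red at (272,191) and the bright arc on the right between them. The socket is at (288,261), the tin at (228,228) and the scraper at (265,174). Next I'll fit the cover pose.

```bash
cat > h.py <<'E'
from bench import *
import cv2, numpy as np
from scipy.optimize import least_squares
def cam(f):
    h=f["img"].shape[0]; fl=h/2/np.tan(np.radians(f["fovy"])/2)
    return np.array([[fl,0,f["cx"]],[0,fl,f["cy"]],[0,0,1.]]),np.array(f["dist"]),np.array(f["camera_from_world"])
def px2plane(f,uv,z):
    K,d,T=cam(f); n=cv2.undistortPoints(np.array(uv,float).reshape(-1,1,2),K,d).reshape(-1,2)
    r=np.c_[n[:,0],-n[:,1],-np.ones(len(n))]@T[:3,:3]
    c=-T[:3,:3].T@T[:3,3]
    return c+r*((z-c[2])/r[:,2])[:,None]
def depthpts(f):
    K,d,T=cam(f); Z=f["range_z"]; v,u=np.nonzero(Z>0)
    n=cv2.undistortPoints(np.c_[u,v].astype(float).reshape(-1,1,2),K,d).reshape(-1,2); z=Z[v,u]
    P=np.c_[n[:,0]*z,-n[:,1]*z,-z]
    return (P-T[:3,3])@T[:3,:3],u,v
E
python3 - <<'E'
from h import *
for n in("top","scene"):
    f=grab_frame(n); W,u,v=depthpts(f)
    hsv=cv2.cvtColor(f["img"],cv2.COLOR_RGB2HSV)
    b=search_frame(f,"cover")[0]["bbox"]
    m=np.zeros(hsv.shape[:2],bool); m[int(b[1])-3:int(b[3])+4,int(b[0])-3:int(b[2])+4]=1
    # depth rim
    mm=m[v,u]&(W[:,2]>.078)&(W[:,2]<.1)
    P=W[mm]; print(n,len(P),"median z",np.median(P[:,2]))
    r=least_squares(lambda p:np.hypot(P[:,0]-p[0],P[:,1]-p[1])-.085,P[:,:2].mean(0),loss="soft_l1",f_scale=.005); print("depth centre",r.x)
    H,S,V=[hsv[:,:,i].astype(int) for i in range(3)]
    C=r.x
    for nm,k in(("yellow",(H>20)&(H<35)&(S>120)&(V>120)),("red",((H<5)|(H>174))&(S>150)&(V>90)),("bright",(S<40)&(V>170))):
        k=k&m; vv,uu=np.nonzero(k); Q=px2plane(f,np.c_[uu,vv],.088)
        d=Q[:,:2]-C; rr=np.hypot(*d.T); d=d[(rr>.07)&(rr<.1)]
        a=np.degrees(np.arctan2(d[:,1],d[:,0])); a0=np.degrees(np.angle(np.exp(1j*np.radians(a)).mean()))
        print(nm,len(d),"ang",a0,"spread",np.percentile((a-a0+180)%360-180,[3,97]),"meanr",np.hypot(*d.T).mean())
    # bright arc circle centre
    for t,z in(("tin",.04),("socket",.038),("scraper",.012)):
        bb=[x for x in search_frame(f,t)][:1]
        if bb: b2=bb[0]["bbox"]; print(t,px2plane(f,[[(b2[0]+b2[2])/2,(b2[1]+b2[3])/2]],z))
E
```

```text
top 987 median z 0.08753731751350534
depth centre [0.53125092 0.13538985]
yellow 94 ang -148.0077268579132 spread [-15.61998291  15.54108842] meanr 0.08565073668562014
red 61 ang 2.6272226846442215 spread [-14.47664119  15.86997086] meanr 0.08497534631414645
bright 371 ang -73.76498739972622 spread [-54.6819729   55.70246164] meanr 0.08234474097081619
tin [[0.50183317 0.27769189 0.04      ]]
socket [[0.4029131  0.09188083 0.038     ]]
scraper [[0.66963811 0.17443127 0.012     ]]
scene 756 median z 0.08571426792582548
depth centre [0.53684037 0.13339162]
yellow 53 ang -151.01452597593746 spread [-14.6022549   14.54679148] meanr 0.08495849070109682
red 52 ang 5.057219201882094 spread [-14.78683753  15.59110768] meanr 0.08438066890688135
bright 182 ang -71.62660288382442 spread [-53.42113411  50.44995314] meanr 0.08254195270755739
tin [[0.52093315 0.14792157 0.04      ]]
socket [[0.56146874 0.10493592 0.038     ]]
scraper [[0.68297638 0.17055082 0.012     ]]
```

View pics/top0c.png

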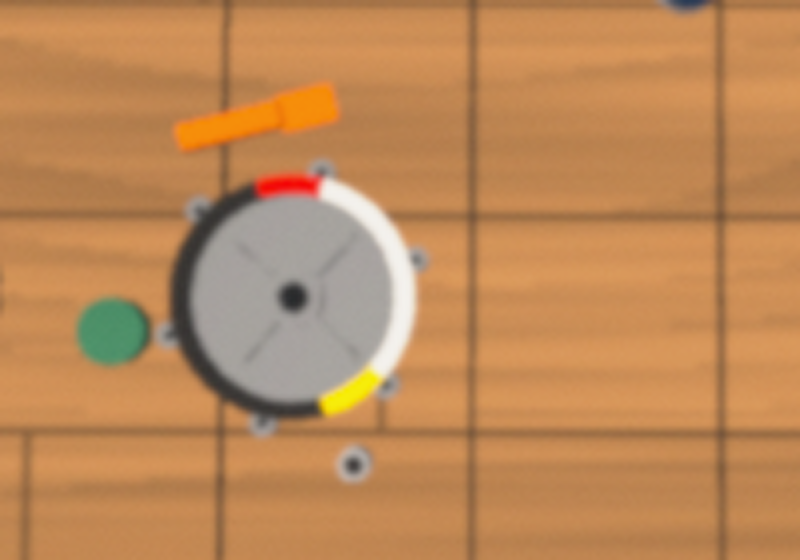

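Run:
```python
from h import *
from scipy.spatial.transform import Rotation as R
Qs={}
for n in("top","scene"):
    f=grab_frame(n); hsv=cv2.cvtColor(f["img"],cv2.COLOR_RGB2HSV)
    b=search_frame(f,"cover")[0]["bbox"]
    m=np.zeros(hsv.shape[:2],bool); m[int(b[1])-3:int(b[3])+4,int(b[0])-3:int(b[2])+4]=1
    H,S,V=[hsv[:,:,i].astype(int) for i in range(3)]
    c=[]
    for nm,k in(("yellow",(H>20)&(H<35)&(S>110)&(V>110)),("red",((H<6)|(H>174))&(S>130)&(V>90))):
        nl,lab,st,cen=cv2.connectedComponentsWithStats((k&m).astype(np.uint8)); i=1+np.argmax(st[1:,4]); 
        c.append(px2plane(f,[cen[i]],.088)[0,:2])
    def res(p):
        return np.r_[[p[:2]+.0840*np.array([np.cos(p[2]+np.radians(a)),np.sin(p[2]+np.radians(a))])-q for a,q in((16,c[0]),(164,c[1]))]].ravel()
    r=least_squares(res,[.533,.135,np.radians(-164)]); print(n,c,"pose",r.x,np.degrees(r.x[2]),"res",r.fun)
    # bright radial fit
    k=(S<45)&(V>205)&m; vv,uu=np.nonzero(k); Q=px2plane(f,np.c_[uu,vv],.088)[:,:2]
    q=least_squares(lambda p:np.hypot(*(Q-p).T)-.085,r.x[:2],loss="soft_l1",f_scale=.004); print("bright c",q.x,len(Q))
    W,u,v=depthpts(f); d=np.hypot(W[:,0]-r.x[0],W[:,1]-r.x[1]); a=np.degrees(np.arctan2(W[:,1]-r.x[1],W[:,0]-r.x[0])-r.x[2])%360
    s=(d>.097)&(d<.109)&(W[:,2]>.03)
    for lo in range(0,360,20):
        t=s&(a>=lo)&(a<lo+20)
        if t.any(): print(lo,t.sum(),W[t,2].max().round(4),end="; ")
    print()
o=get_obs(); print(R.from_rotvec(o["tool_rot"]).as_matrix().round(3)); print(o["contact_force"],o["clock"])
```

```text
top [array([0.45986355, 0.09032317]), array([0.61489032, 0.13903154])] pose [ 0.53043674  0.13676627 -2.83716586] -162.5576296813233 res [ 0.00048019  0.00015087 -0.00048019 -0.00015087]
bright c [0.53159347 0.13599063] 292
20 21 0.085; 80 21 0.0851; 140 20 0.0858; 200 20 0.0847; 260 15 0.0841; 320 17 0.0837; 
scene [array([0.46313931, 0.09311335]), array([0.61984522, 0.13927536])] pose [ 0.53494972  0.13840429 -2.85511816] -163.58622050584506 res [ 0.00089769  0.00026444 -0.00089769 -0.00026444]
bright c [0.53453193 0.13553727] 38
20 25 0.0812; 80 28 0.0817; 140 26 0.081; 200 12 0.0801; 260 5 0.0799; 320 10 0.0805; 
[[-0.    -0.449  0.893]
 [-0.     0.893  0.449]
 [-1.    -0.    -0.   ]]
[0.20608642 0.16648686 0.24829707] 1.6
```

>>> apply_moves:
  deltas:
    - {"translation": [0.4,1.5,0],"turn": [0,0,0],"grip": 0}
    - {"translation": [0.9,3.2,0],"turn": [0,0,0],"grip": 0}
    - {"translation": [0.9,3.2,0],"turn": [0,0,0],"grip": 0}
    - {"translation": [0.9,3.2,0],"turn": [0,0,0],"grip": 0}
    - {"translation": [0.9,3.2,0],"turn": [0,0,0],"grip": 0}

```text
clock: 2.02
tool_pos: [0.3208, -0.4141, 0.2312]
tool_rot: [-0.365, 1.54, 0.365]
contact_force: [1.1, -0.3, 0.4]
opening: 0.0256
```

>>> apply_moves:
  deltas:
    - {"translation": [0.9,3.2,0],"turn": [0,0,0],"grip": 0}
    - {"translation": [0.9,3.2,0],"turn": [0,0,0],"grip": 0}
    - {"translation": [0.9,3.2,0],"turn": [0,0,0],"grip": 0}
    - {"translation": [0.9,3.2,0],"turn": [0,0,0],"grip": 0}
    - {"translation": [0.9,3.2,0],"turn": [0,0,0],"grip": 0}

```text
clock: 2.43
tool_pos: [0.3658, -0.2539, 0.2316]
tool_rot: [-0.365, 1.539, 0.365]
contact_force: [-0.1, -0.3, 0.1]
opening: -0.0
```

>>> apply_moves:
  deltas:
    - {"translation": [0.9,3.2,0],"turn": [0,0,0],"grip": 0}
    - {"translation": [0.9,3.2,0],"turn": [0,0,0],"grip": 0}
    - {"translation": [0.9,3.2,0],"turn": [0,0,0],"grip": 0}
    - {"translation": [0.9,3.2,0],"turn": [0,0,0],"grip": 0}
    - {"translation": [0.9,3.2,0],"turn": [0,0,0],"grip": 0}

```text
clock: 2.85
tool_pos: [0.4109, -0.0938, 0.2317]
tool_rot: [-0.365, 1.539, 0.365]
contact_force: [-0.0, 0.2, -0.6]
opening: -0.0001
```

>>> apply_moves:
  deltas:
    - {"translation": [0.9,3.2,-0.5],"turn": [0,0,0],"grip": 0}
    - {"translation": [0.9,3.2,-1],"turn": [0,0,0],"grip": 0}
    - {"translation": [0.9,3.2,-1],"turn": [0,0,0],"grip": 0}
    - {"translation": [0.9,3.2,-1],"turn": [0,0,0],"grip": 0}
    - {"translation": [0.4,2.0,-1],"turn": [0,0,0],"grip": 0}

```text
clock: 3.27
tool_pos: [0.4518, 0.0553, 0.1863]
tool_rot: [-0.367, 1.537, 0.367]
contact_force: [0.1, -0.8, 0.1]
opening: -0.0002
```

>>> apply_moves:
  deltas:
    - {"translation": [0,0,-1],"turn": [0,0,0],"grip": 0}
    - {"translation": [0,0,-1],"turn": [0,0,0],"grip": 0}
    - {"translation": [0,0,-1],"turn": [0,0,0],"grip": 0}
    - {"translation": [0,0,0],"turn": [0,0,0],"grip": 0}
    - {"translation": [0,0,0],"turn": [0,0,0],"grip": 0}

```text
clock: 3.68
tool_pos: [0.4506, 0.0525, 0.1563]
tool_rot: [-0.366, 1.54, 0.365]
contact_force: [0.3, 0.1, 0.8]
opening: -0.0001
```

Run:
```python
from h import *
o=get_obs(); p=o["tool_pos"]; print(p)
for n,(x0,x1,y0,y1) in {"top":(220,380,160,300),"scene":(240,400,90,210)}.items():
    f=grab_frame(n); im=f["img"][:,:,::-1].copy(); K,d,T=cam(f)
    q=T[:3,:3]@p+T[:3,3]; n2=cv2.projectPoints(np.array([[q[0],-q[1],-q[2]]]),np.zeros(3),np.zeros(3),K,d)[0].ravel(); print(n,n2)
    c=cv2.resize(im[y0:y1,x0:x1],None,fx=5,fy=5,interpolation=cv2.INTER_CUBIC); cv2.drawMarker(c,(int((n2[0]-x0+.5)*5),int((n2[1]-y0+.5)*5)),(255,0,255),0,14,1)
    if n=="top": c=cv2.resize(c,(685,600))
    cv2.imwrite(f"pics/{n}1.png",c)
    W,u,v=depthpts(f); s=(np.hypot(W[:,0]-p[0],W[:,1]-p[1])<.03)&(W[:,2]>p[2]-.015)&(W[:,2]<p[2]+.02)
    if s.any(): print(s.sum(),W[s].min(0),W[s].max(0),W[s].mean(0))
```

```text
[0.45063585 0.05254354 0.15625957]
top [298.7055392  247.25482408]
scene [297.19686431 148.1382921 ]
30 [0.44695742 0.03745479 0.15397126] [0.46678032 0.05439338 0.17582154] [0.45931729 0.04566509 0.16676813]
```

View pics/scene1.png

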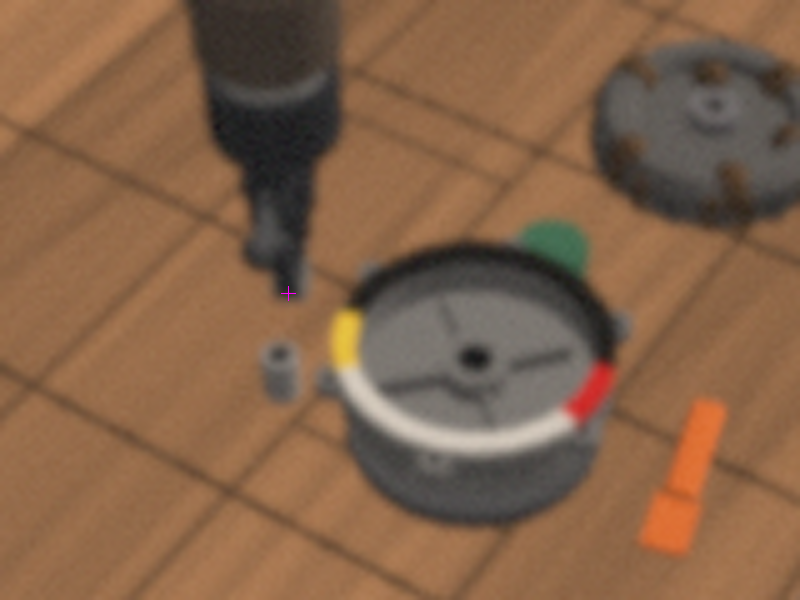

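View pics/top1.png

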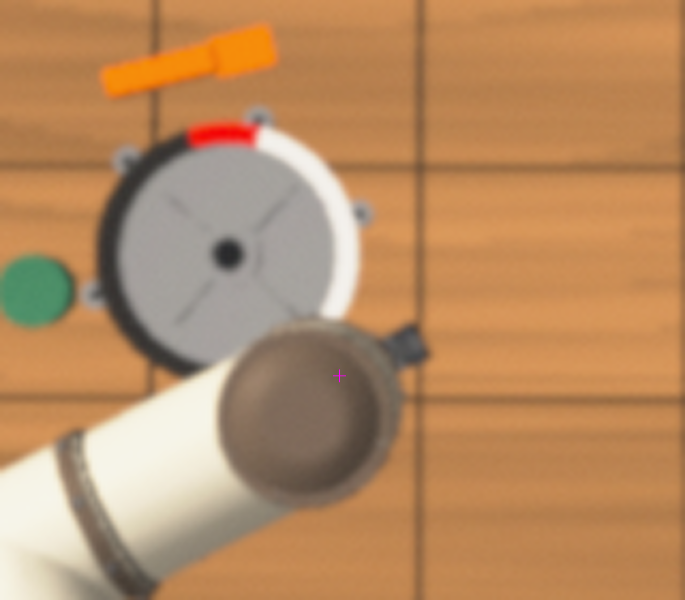

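The scene view shows the fingertip end at about (290,293) in the crop, matching the projected TCP. The rim and colours are clear. I'll move above the yellow piece next.

>>> apply_moves:
  deltas:
    - {"translation": [0.5,1.9,0],"turn": [0,0,0],"grip": 0}
    - {"translation": [0.5,1.8,-1],"turn": [0,0,0],"grip": 0}
    - {"translation": [0,0,-2],"turn": [0,0,0],"grip": 0}
    - {"translation": [0,0,-2],"turn": [0,0,0],"grip": 0}
    - {"translation": [0,0,-0.7],"turn": [0,0,0],"grip": 0}

```text
clock: 4.2
tool_pos: [0.4598, 0.0893, 0.0978]
tool_rot: [-0.365, 1.543, 0.365]
contact_force: [-0.1, -1.0, -0.1]
opening: 0.0002
```

>>> apply_moves:
  deltas:
    - {"translation": [0,0,0],"turn": [0,0,0],"grip": 0}
    - {"translation": [0,0,0],"turn": [0,0,0],"grip": 0}

```text
clock: 4.37
tool_pos: [0.4613, 0.0896, 0.1]
tool_rot: [-0.365, 1.539, 0.365]
contact_force: [0.7, -0.0, 0.6]
opening: 0.0003
```

Run:
```python
from h import *
o=get_obs(); p=o["tool_pos"]; print(p,o["contact_force"])
f=grab_frame("scene"); im=f["img"][:,:,::-1].copy(); K,d,T=cam(f); x0,x1,y0,y1=280,400,110,200
c=cv2.resize(im[y0:y1,x0:x1],None,fx=6,fy=6,interpolation=cv2.INTER_CUBIC)
def pr(p):
    q=T[:3,:3]@p+T[:3,3]; n2=cv2.projectPoints(np.array([[q[0],-q[1],-q[2]]]),np.zeros(3),np.zeros(3),K,d)[0].ravel(); return (int((n2[0]-x0+.5)*6),int((n2[1]-y0+.5)*6))
cv2.drawMarker(c,pr(p),(255,0,255),0,14,1)
for a in range(0,181,8):
    t=np.radians(a-163); cv2.circle(c,pr(np.array([.5325+.085*np.cos(t),.1365+.085*np.sin(t),.088])),1,(255,0,0),-1)
cv2.imwrite("pics/s2.png",c)
```

```text
[0.46131832 0.08960828 0.10003149] [ 0.74885498 -0.0258076   0.56675133]
```

View pics/s2.png

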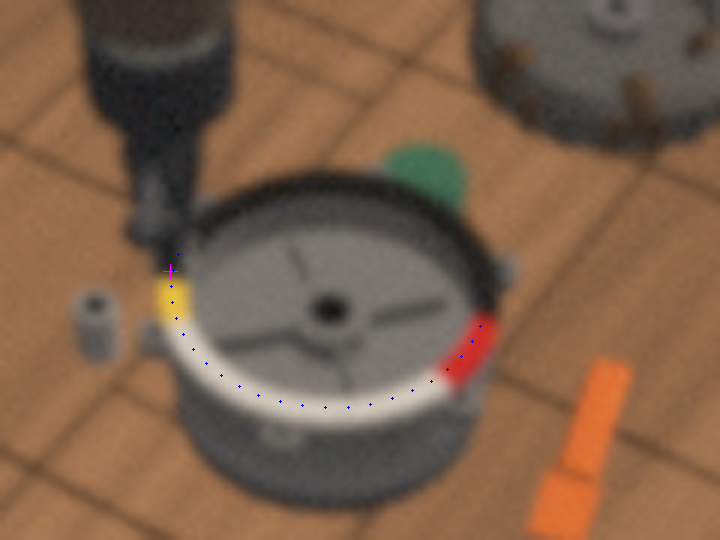

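Scene crop: the tip is at (170,272), directly above the far part of the yellow piece. The projected mid-line runs along the painted and bright rim. Lowering gently.

>>> apply_moves:
  deltas:
    - {"translation": [0,0,-0.4],"turn": [0,0,0],"grip": 0}
    - {"translation": [0,0,-0.4],"turn": [0,0,0],"grip": 0}
    - {"translation": [0,0,-0.2],"turn": [0,0,0],"grip": 0}
    - {"translation": [0,0,-0.1],"turn": [0,0,0],"grip": 0}
    - {"translation": [0,0,0],"turn": [0,0,0],"grip": 0}

```text
clock: 4.83
tool_pos: [0.4607, 0.0895, 0.0882]
tool_rot: [-0.365, 1.54, 0.365]
contact_force: [-0.6, 0.2, -0.2]
opening: -0.0
```

>>> apply_moves:
  deltas:
    - {"translation": [0,0,-0.1],"turn": [0,0,0],"grip": 0}
    - {"translation": [0,0,-0.1],"turn": [0,0,0],"grip": 0}
    - {"translation": [0,0,0],"turn": [0,0,0],"grip": 0}

```text
clock: 5.08
tool_pos: [0.4608, 0.0896, 0.0864]
tool_rot: [-0.365, 1.54, 0.365]
contact_force: [0.4, -0.4, 2.9]
opening: 0.0003
```

>>> apply_moves:
  deltas:
    - {"translation": [0,0,-0.1],"turn": [0,0,0],"grip": 0}
    - {"translation": [0,0,-0.1],"turn": [0,0,0],"grip": 0}
    - {"translation": [0,0,0],"turn": [0,0,0],"grip": 0}

```text
clock: 5.33
tool_pos: [0.4608, 0.0896, 0.0843]
tool_rot: [-0.365, 1.54, 0.365]
contact_force: [-0.2, -1.1, 3.1]
opening: 0.0
```

Contact at z≈0.088. The cover is now about 3.7 mm down at about 3 N, as intended. Next I'll work out the arc increments.

Run:
```python
import numpy as np
C=np.array([53.2,13.65]); p=np.array([46.08,8.96]); A=np.radians(np.linspace(-146.6,1,51))
for i,a in enumerate(A[1:]):
    t=C+8.5*np.array([np.cos(a),np.sin(a)]); d=(t-p).round(2); p=p+d; print(i+1,d,p.round(2) if i%5==4 else "")
```

```text
1 [ 0.27 -0.35] 
2 [ 0.27 -0.34] 
3 [ 0.29 -0.34] 
4 [ 0.3  -0.31] 
5 [ 0.32 -0.3 ] [47.53  7.32]
6 [ 0.33 -0.29] 
7 [ 0.35 -0.26] 
8 [ 0.36 -0.25] 
9 [ 0.38 -0.23] 
10 [ 0.38 -0.21] [49.33  6.08]
11 [ 0.4  -0.19] 
12 [ 0.4  -0.17] 
13 [ 0.41 -0.14] 
14 [ 0.42 -0.13] 
15 [ 0.43 -0.1 ] [51.39  5.35]
16 [ 0.43 -0.09] 
17 [ 0.43 -0.06] 
18 [ 0.44 -0.03] 
19 [ 0.43 -0.02] 
20 [0.44 0.01] [53.56  5.16]
21 [0.44 0.03] 
22 [0.43 0.05] 
23 [0.43 0.07] 
24 [0.43 0.1 ] 
25 [0.42 0.12] [55.71  5.53]
26 [0.42 0.14] 
27 [0.41 0.16] 
28 [0.39 0.18] 
29 [0.39 0.21] 
30 [0.38 0.22] [57.7   6.44]
31 [0.36 0.24] 
32 [0.36 0.26] 
33 [0.34 0.28] 
34 [0.32 0.29] 
35 [0.31 0.31] [59.39  7.82]
36 [0.29 0.33] 
37 [0.27 0.34] 
38 [0.26 0.35] 
39 [0.24 0.37] 
40 [0.22 0.38] [60.67  9.59]
41 [0.2  0.39] 
42 [0.18 0.4 ] 
43 [0.15 0.41] 
44 [0.14 0.42] 
45 [0.12 0.42] [61.46 11.63]
46 [0.09 0.43] 
47 [0.07 0.43] 
48 [0.05 0.43] 
49 [0.03 0.44] 
50 [-0.    0.44] [61.7 13.8]
```

>>> apply_moves:
  deltas:
    - {"translation": [0.27,-0.35,0],"turn": [0,0,0],"grip": 0}
    - {"translation": [0.27,-0.34,0],"turn": [0,0,0],"grip": 0}
    - {"translation": [0.29,-0.34,0],"turn": [0,0,0],"grip": 0}
    - {"translation": [0.3,-0.31,0],"turn": [0,0,0],"grip": 0}
    - {"translation": [0.32,-0.3,0],"turn": [0,0,0],"grip": 0}

```text
clock: 5.75
tool_pos: [0.4755, 0.0729, 0.0843]
tool_rot: [-0.365, 1.54, 0.365]
contact_force: [-2.7, 1.3, 3.2]
opening: 0.0003
```

>>> apply_moves:
  deltas:
    - {"translation": [0.33,-0.29,0],"turn": [0,0,0],"grip": 0}
    - {"translation": [0.35,-0.26,0],"turn": [0,0,0],"grip": 0}
    - {"translation": [0.36,-0.25,0],"turn": [0,0,0],"grip": 0}
    - {"translation": [0.38,-0.23,0],"turn": [0,0,0],"grip": 0}
    - {"translation": [0.38,-0.21,0],"turn": [0,0,0],"grip": 0}

```text
clock: 6.17
tool_pos: [0.4934, 0.0604, 0.0842]
tool_rot: [-0.365, 1.54, 0.365]
contact_force: [-2.5, 1.3, 3.1]
opening: 0.0001
```

>>> apply_moves:
  deltas:
    - {"translation": [0.4,-0.19,0],"turn": [0,0,0],"grip": 0}
    - {"translation": [0.4,-0.17,0],"turn": [0,0,0],"grip": 0}
    - {"translation": [0.41,-0.14,0],"turn": [0,0,0],"grip": 0}
    - {"translation": [0.42,-0.13,0],"turn": [0,0,0],"grip": 0}
    - {"translation": [0.43,-0.1,0],"turn": [0,0,0],"grip": 0}

```text
clock: 6.58
tool_pos: [0.5141, 0.0533, 0.0842]
tool_rot: [-0.365, 1.54, 0.365]
contact_force: [-2.2, 0.5, 2.3]
opening: -0.0005
```

Run:
```python
from h import *
o=get_obs(); p=o["tool_pos"]; print(p,o["contact_force"],np.hypot(p[0]-.532,p[1]-.1365))
for n,(x0,x1,y0,y1) in {"scene":(280,400,110,200),"top":(220,340,160,280)}.items():
    f=grab_frame(n); im=f["img"][:,:,::-1].copy()
    cv2.imwrite(f"pics/{n}3.png",cv2.resize(im[y0:y1,x0:x1],None,fx=5,fy=5,interpolation=cv2.INTER_CUBIC))
    W,u,v=depthpts(f); s=(abs(np.hypot(W[:,0]-.532,W[:,1]-.1365)-.085)<.005)&(W[:,2]>.07)&(W[:,2]<.1)&(W[:,0]>.532); print(n,np.median(W[s,2]))
```

```text
[0.51405489 0.05328409 0.08424442] [-2.21114817  0.47018429  2.26920161] 0.0851288164231246
scene 0.08213459210195644
top 0.08419010308642441
```

View pics/scene3.png

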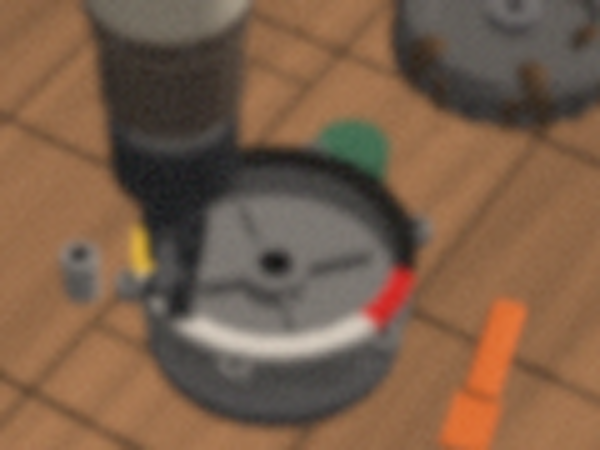

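View pics/top3.png

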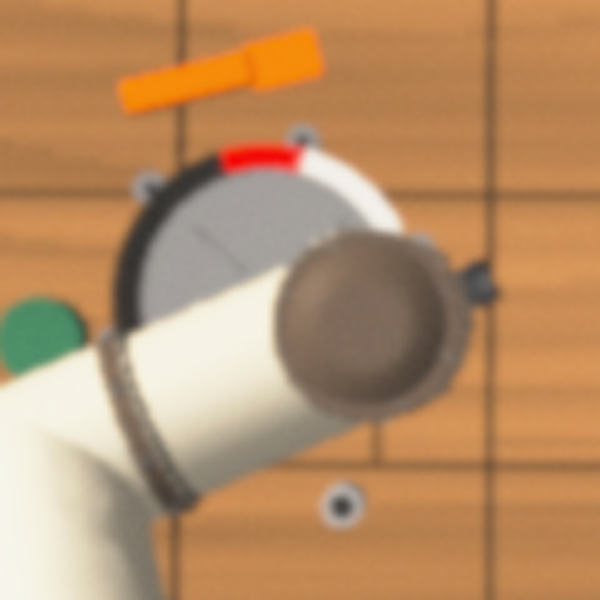

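The scene crop shows the fingertips on the bright rim at about (180,312). Depth puts the cover about 3.4 mm down, well short of its stops, and the socket and tin haven't moved. Continuing.

>>> apply_moves:
  deltas:
    - {"translation": [0.43,-0.09,0],"turn": [0,0,0],"grip": 0}
    - {"translation": [0.43,-0.06,0],"turn": [0,0,0],"grip": 0}
    - {"translation": [0.44,-0.03,0],"turn": [0,0,0],"grip": 0}
    - {"translation": [0.43,-0.02,0],"turn": [0,0,0],"grip": 0}
    - {"translation": [0.44,0.01,0],"turn": [0,0,0],"grip": 0}

```text
clock: 7.1
tool_pos: [0.5358, 0.0515, 0.0843]
tool_rot: [-0.365, 1.54, 0.365]
contact_force: [-2.0, -0.2, 1.6]
opening: 0.0003
```

>>> apply_moves:
  deltas:
    - {"translation": [0.44,0.03,0],"turn": [0,0,0],"grip": 0}
    - {"translation": [0.43,0.05,0],"turn": [0,0,0],"grip": 0}
    - {"translation": [0.43,0.07,0],"turn": [0,0,0],"grip": 0}
    - {"translation": [0.43,0.1,0],"turn": [0,0,0],"grip": 0}
    - {"translation": [0.42,0.12,0],"turn": [0,0,0],"grip": 0}

```text
clock: 7.52
tool_pos: [0.5574, 0.0553, 0.0843]
tool_rot: [-0.365, 1.54, 0.365]
contact_force: [-1.7, -0.3, 3.3]
opening: 0.0002
```

>>> apply_moves:
  deltas:
    - {"translation": [0.42,0.14,0],"turn": [0,0,0],"grip": 0}
    - {"translation": [0.41,0.16,0],"turn": [0,0,0],"grip": 0}
    - {"translation": [0.39,0.18,0],"turn": [0,0,0],"grip": 0}
    - {"translation": [0.39,0.21,0],"turn": [0,0,0],"grip": 0}
    - {"translation": [0.38,0.22,0],"turn": [0,0,0],"grip": 0}

```text
clock: 7.93
tool_pos: [0.5774, 0.0646, 0.0843]
tool_rot: [-0.365, 1.54, 0.365]
contact_force: [-2.3, -1.3, 2.4]
opening: 0.0002
```

>>> apply_moves:
  deltas:
    - {"translation": [0.36,0.24,0],"turn": [0,0,0],"grip": 0}
    - {"translation": [0.36,0.26,0],"turn": [0,0,0],"grip": 0}
    - {"translation": [0.34,0.28,0],"turn": [0,0,0],"grip": 0}
    - {"translation": [0.32,0.29,0],"turn": [0,0,0],"grip": 0}
    - {"translation": [0.31,0.31,0],"turn": [0,0,0],"grip": 0}

```text
clock: 8.35
tool_pos: [0.5942, 0.0785, 0.0843]
tool_rot: [-0.365, 1.54, 0.365]
contact_force: [-1.6, -1.2, 3.7]
opening: 0.0005
```

Run:
```python
from h import *
o=get_obs(); p=o["tool_pos"]; print(p,o["contact_force"],np.hypot(p[0]-.532,p[1]-.1365))
f=grab_frame("scene"); im=f["img"][:,:,::-1].copy()
cv2.imwrite("pics/scene4.png",cv2.resize(im[110:200,280:400],None,fx=5,fy=5,interpolation=cv2.INTER_CUBIC))
```

```text
[0.59423329 0.07846831 0.08434465] [-1.56815313 -1.20743662  3.71722563] 0.0850920610697131
```

View pics/scene4.png

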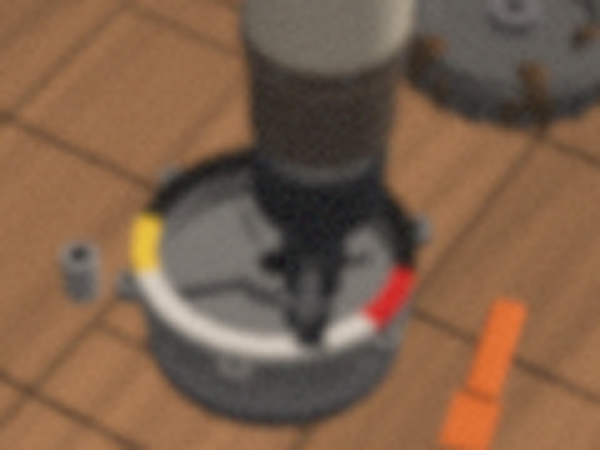

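The tip at (315,342) is still centred on the bright rim. Finishing the run onto red.

>>> apply_moves:
  deltas:
    - {"translation": [0.29,0.33,0],"turn": [0,0,0],"grip": 0}
    - {"translation": [0.27,0.34,0],"turn": [0,0,0],"grip": 0}
    - {"translation": [0.26,0.35,0],"turn": [0,0,0],"grip": 0}
    - {"translation": [0.24,0.37,0],"turn": [0,0,0],"grip": 0}
    - {"translation": [0.22,0.38,0],"turn": [0,0,0],"grip": 0}

```text
clock: 8.82
tool_pos: [0.607, 0.0963, 0.0844]
tool_rot: [-0.365, 1.539, 0.365]
contact_force: [-1.1, -1.3, 4.1]
opening: -0.0002
```

>>> apply_moves:
  deltas:
    - {"translation": [0.2,0.39,0],"turn": [0,0,0],"grip": 0}
    - {"translation": [0.18,0.4,0],"turn": [0,0,0],"grip": 0}
    - {"translation": [0.15,0.41,0],"turn": [0,0,0],"grip": 0}
    - {"translation": [0.14,0.42,0],"turn": [0,0,0],"grip": 0}
    - {"translation": [0.12,0.42,0],"turn": [0,0,0],"grip": 0}

```text
clock: 9.23
tool_pos: [0.6148, 0.1168, 0.0844]
tool_rot: [-0.365, 1.539, 0.365]
contact_force: [-0.6, -1.9, 3.3]
opening: 0.0002
```

>>> apply_moves:
  deltas:
    - {"translation": [0.09,0.43,0],"turn": [0,0,0],"grip": 0}
    - {"translation": [0.07,0.43,0],"turn": [0,0,0],"grip": 0}
    - {"translation": [0.05,0.43,0],"turn": [0,0,0],"grip": 0}
    - {"translation": [0.03,0.44,0],"turn": [0,0,0],"grip": 0}
    - {"translation": [0,0.44,0],"turn": [0,0,0],"grip": 0}

```text
clock: 9.65
tool_pos: [0.6171, 0.1385, 0.0844]
tool_rot: [-0.365, 1.539, 0.365]
contact_force: [-0.4, -2.5, 3.7]
opening: -0.0001
```

>>> apply_moves:
  deltas:
    - {"translation": [0,0,0],"turn": [0,0,0],"grip": 0}
    - {"translation": [0,0,0],"turn": [0,0,0],"grip": 0}
    - {"translation": [0,0,0],"turn": [0,0,0],"grip": 0}
    - {"translation": [0,0,0],"turn": [0,0,0],"grip": 0}
    - {"translation": [0,0,0],"turn": [0,0,0],"grip": 0}

```text
clock: 10.07
tool_pos: [0.6172, 0.1385, 0.0845]
tool_rot: [-0.365, 1.538, 0.366]
contact_force: [0.1, 2.4, 3.1]
opening: -0.0004
```

Run:
```python
from h import *
o=get_obs(); p=o["tool_pos"]; print(p,o["contact_force"],np.hypot(p[0]-.532,p[1]-.1365),o["qd"].round(4))
for n,(x0,x1,y0,y1) in {"scene":(280,400,110,200),"top":(220,340,160,280)}.items():
    f=grab_frame(n); im=f["img"][:,:,::-1].copy()
    cv2.imwrite(f"pics/{n}5.png",cv2.resize(im[y0:y1,x0:x1],None,fx=5,fy=5,interpolation=cv2.INTER_CUBIC))
    W,u,v=depthpts(f); s=(abs(np.hypot(W[:,0]-.532,W[:,1]-.1365)-.085)<.005)&(W[:,2]>.07)&(W[:,2]<.1)&(W[:,1]<.09); print(n,s.sum(),np.median(W[s,2]))
    print(n,get_obs()["contact_force"])
```

```text
[0.61724542 0.13853101 0.08451323] [0.13848953 2.41006584 3.11923372] 0.0852696117688898 [-0.0028  0.0003 -0.0005  0.0023 -0.0019  0.0002]
scene 123 0.08315152603655253
scene [1.11616712 1.986337   2.69810782]
top 183 0.08430854168187006
top [0.510848   2.35418927 3.162909  ]
```

View pics/scene5.png

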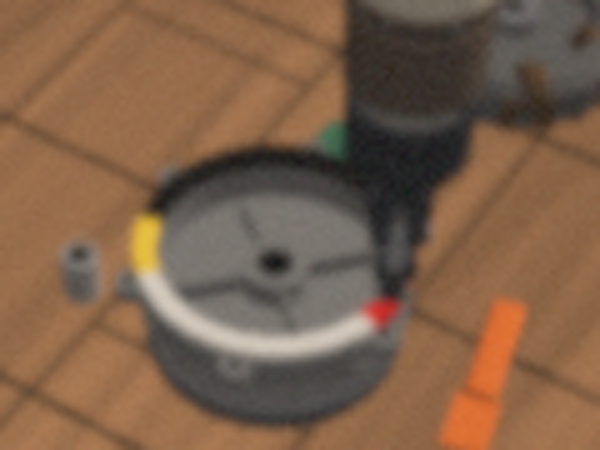

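View pics/top5.png

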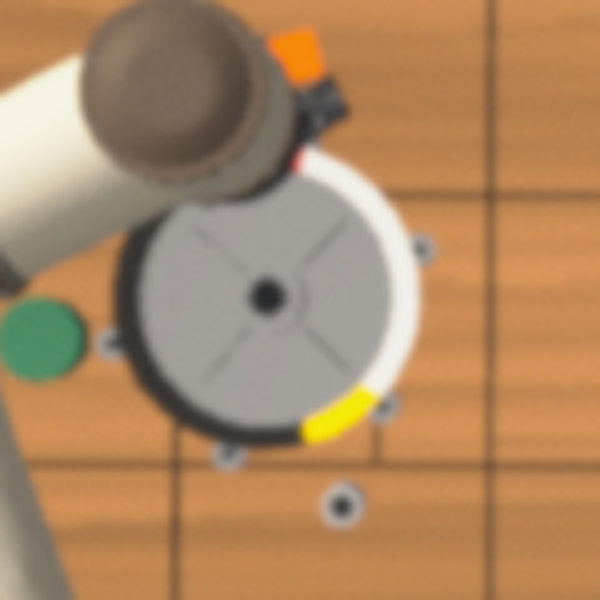

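The tip rests mid-red, at about (398,290) in the scene crop. The cover is about 3.5 mm down at about 3 N, and the socket, scraper and tin are where they were. Handing in.

```bash
python3 -c "
from bench import *
print(job_done()); o=get_obs(); print(o['clock'],o['tool_pos'],o['contact_force'])"
```

```text
the job is handed in; nothing more can be done
None
the job is handed in; nothing more can be done
```

I set the shut fingertips on the middle of the yellow piece, ran them along the mid-line of all the bright metal, and stopped on the middle of the red piece. I handed the job in at about 10 s with the tips resting there.

- **Contact:** the upward force read 1.6–4.1 N at the end of every slide step, with sensor noise of roughly ±0.8 N. The tool height held at 84.2–84.5 mm throughout, so I saw no sign of lift-off.
- **Press depth:** the tool height puts the cover about 3.5–4 mm down, and the top camera's depth about 3–4 mm. Its stops are at 14 mm.
- **Last look:** the fingertips were on the red piece and the arm was still. The socket and tin stood where they were and the scraper showed no shift. I did not check the wheel, muffler, axle bolt or spray can separately at the end, but the arm's path stayed clear of them.
- **Disagreement:** before contact, the scene camera put the cover centre about 5 mm from the top camera's estimate, and it read the rim about 2 mm low. I relied mainly on the top camera. The slide stayed within about 0.3 mm of the radius I planned from it, and the pictures showed the tip centred on the rim.
- **After hand-in:** no readings were available once the job was handed in.

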